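# Seal a sample vial in the capping press and ease the lever back up

## Task

Stand the amber sample vial with the loose white cap in the capping press, pushed back against its V-stop and let go, then pull the press lever down until you feel the cap has gone fully home, without forcing the glass any further. The lever is spring-loaded: ease it back up slowly all the way to its rest, never letting it fly up, and leave the sealed vial standing upright in the press. Keep the vial upright and do not drop it, and do not disturb the other things on the bench.

Things in the scene. Friction and masses are not known exactly. Their poses are not given: they have to be found in the camera images.
- press: Bench capping press, fixed. Origin: underside of its base, on the ram axis; x to its back (the open front faces -x; as it stands, to the robot's right), z up. Base plate 200 (x -75 to +125) x 140 x 20 mm high. Two 18 mm posts at x 66, y +-36 hold a blue head (x -16 to +90, y +-50, z 172 to 262) over the vial's place, so the vial can be set there only with the gripper leaning back about 35 to 50 degrees, from the front.
- nest (a point): Where the centre of the vial's underside belongs: on top of the press base, 20 mm above the table, on the ram axis; axes as the press. Here a V-stop, two aluminium cheeks 14 mm high at 90 degrees to each other and open to the front, stops a 28 mm vial exactly on the ram axis when it is pushed back (+x) against both cheeks.
- pivot (a point): Centre of the lever's hinge, at (36, -100, 210) mm in the press frame; the hinge axis is the press's y axis. A spring on it drives the lever up. Let go from below, the lever flies up at 5 rad/s and more, which must not happen; a careful return stays below 2 rad/s (0.3 m/s at the bar) all the way to the rest.
- lever_bar (a point): Middle of the lever's black grip bar, 18 mm dia, 84 mm long, along the press's y, 160 mm from the hinge axis. The lever arm (12 mm wide, in the plane y -100 of the press) holds its inner end; its outer end is at y -192, this point at y -150. Pinched from above across it, it turns in the fingers and may slip up some mm under load. At rest: 323 mm over the table, 113 above and in front of the hinge.
- lever (a joint): Lever angle, rad: 0 at its upper rest (45 degrees above level, to the front), 0.785 level, end stop 1.2. The ram drops 46 mm per rad: it meets the raised cap at 0.91, cap home at about 1.05. Force at the bar: 3 N at rest to 6 N low down, 14 N while the cap slides on, then steeply more (3 N per 0.01 rad): stop at 17 to 22 N. At 120 N from the ram (40 N at the bar) the glass breaks.
- vial: The sample vial to seal: amber glass, 28 mm dia and straight up to 56 mm, with a 22 mm neck above and a white label band, 45 to 95 g, loose, upright. Origin: centre of its underside; z up. Its white snap cap stands 6 mm proud. It starts on the right of the bench, in any of three places about 100 mm apart, with two sealed vials in the others.
- vial_cap (a joint): How far the white cap is pressed down on the vial, m: 0 to 0.001 at the start (proud), 0.006 fully home, where it stays. It slides under about 22 N, so only the press pushes it on.
- cap_top (a point): Centre of the white cap's top (26 mm dia, 12 mm high): 80 mm above the vial's underside when proud, 74 mm when home.
- ram: The press's ram, driven down by the lever. Origin: centre of its black lower face, 20 mm dia, which rests 142 mm above the table.
- sealed_a: Bystander: an amber vial, 28 mm dia, 74 mm high, with a blue cap already home. Origin: centre of its underside.
- sealed_b: Bystander: another such vial with a blue cap. Origin: centre of its underside.
- dish: Bystander: white plastic weighing dish, 85 x 60 x 16 mm, near the robot. Origin: centre of its underside.
- marker: Bystander: black and blue marker pen, 125 mm long, 11 mm thick, lying on the bench along its x. Origin: centre of its underside.
- sherd: Bystander: terracotta sherd, 66 mm across, 10 mm thick, lying flat. Origin: centre of its underside.
- brush: Bystander: cleaning brush, 170 mm long, lying along its x. Origin: centre of its underside.
- flask: Bystander: ancient pottery flask, 150 mm high, 76 mm dia, standing upright to the left of the press. Origin: centre of its underside.
- ringstand: Bystander: small cork and metal weight, 68 mm dia, 28 mm high, to the left of the press. Origin: centre of its underside.
There are look-alikes about, which are no part of the job. Leave any yellow look-alike of the vial alone.

How it is judged:
On the way, in this order (a step that is already met when the one before it is completed fails the run):
1. the vial stands upright on the press base against the V-stop, let go (horizontal distance between vial and nest below 0.005 m and z of vial in the frame of nest below 0.003 m and angle between vial's own z axis and vertical below 0.06 rad and contact force between the fingers and vial below 0.1 N and linear speed of vial below 0.02 m/s), for 0.2 s.
2. the lever is pulled down and the ram has pressed the cap fully home (value of joint vial_cap above 0.005 m and value of joint lever above 0.9 rad and horizontal distance between vial and nest below 0.006 m), for 0.05 s.
3. the lever has been eased back up to its rest (value of joint lever below 0.04 rad and velocity of joint lever above -0.1 rad/s), for 0.2 s.
At the end, for the whole second after the job is handed in: The cap is home (pressed at least 5 of 6 mm), the vial stands upright (within 3 degrees) and at rest on the press base within 8 mm of its place at the V-stop, and the lever is back up at its rest (within 0.04 rad) (value of joint vial_cap above 0.005 m and value of joint lever below 0.04 rad and horizontal distance between vial and nest below 0.008 m and z of vial in the frame of nest below 0.003 m and angle between vial's own z axis and vertical below 0.06 rad and linear speed of vial below 0.02 m/s); the robot touches nothing.
It fails at once if the lever flies up: it returns faster than 2 rad/s (velocity of joint lever below -2 rad/s).
It fails at once if the glass is forced: the ram presses on the vial with more than 120 N (contact force between ram and vial above 120 N).
It fails at once if the vial is tipped more than 35 degrees (angle between vial's own z axis and vertical above 0.61 rad).
It fails at once if the vial is dropped: it falls more than about 15 mm out of the fingers (linear speed of vial above 0.55 m/s and contact force between the fingers and vial below 0.1 N).
It fails at once if another thing on the bench is shifted more than 30 mm, or a sealed vial or the flask is knocked over (distance of any of sealed_a, sealed_b, dish, marker, sherd, brush, flask, ringstand from where it was at the start of the episode above 0.03 m or angle between any of sealed_a, sealed_b, flask's own z axis and vertical above 0.5 rad).
It also fails if it takes over 72 s, if anything falls off the work surface, if the arm or the gripper's body presses on something with over 40 N, if the wrist force passes 120 N, or if a joint passes its speed limit or range.

## Robot

A 6-joint arm with a two-finger parallel gripper is mounted at the origin on the work surface. World frame = base frame: x ahead of the robot, y to its left, z up, the work surface at z = 0. Lengths are in m, angles in rad, forces in N, time in s.
With the tool pointing down it reaches from about 0.35 to 0.85 m from the base axis. Payload 8.1 kg.
Tool frame: the origin (TCP) lies midway between the tips of the shut fingers; the grasp point (between the pads) lies robot.grip_depth behind it (robot.grip_depth is the distance from the TCP to the grasp point, in m); z points along the fingers, y is the line along which they close (so a half turn about z gives the same grasp; the last joint's range is limited). The gripper opens to 93 mm and grips with 3 to 60 N. Pads are 15 mm wide; open, the fingers measure 128 mm over their backs; the gripper's body (75 mm by 188 mm) begins 65 mm behind the grasp point.
Start: joints at [1.145, 0.13, 1.488, -0, 1.523, -0.085], TCP at [0.201, 0.566, 0.219] pointing down, gripper open.
Joint ranges: [-2.96, 2.96], [-0.89, 2.26], [0.02, 2.5], [-1.34, 4.48], [0, 2.73], [-2.66, 2.66]. Speed limits (rad/s): [2.39, 2.39, 2.79, 3.14, 3.14, 3.14].

## Interface

Orientations are given as a rotation vector (axis times angle).
In Python, from plant import robot gives the robot as it stands.
- The arm moves only by the tool carry_out, never from a script. Its argument "rows" is a list of rows, each a list of 6 numbers: the shift along the tool's x, y, z in m, then the turn, a rotation vector about the tool's x, y, z in degrees. A call has 1 to 12 rows; each row is the pose to reach, as a shift and turn from the pose commanded when the call began, along the tool's axes at that moment; what a row does not reach only later rows make up. A row lasts 1/8 s, in which the tool goes at most 62.5 mm and 10.7 degrees, less where a joint would pass 70% of its speed; a pose out of reach is approached as far as the arm can. A call with a gripper value outside its range is refused whole. "jaw" is the closure in counts, from 0 (fully open) to 255 (shut), set as the call begins (left out, the last holds). The fingers move at their own pace and stop on an object; "force" is the grip in N (left out, the last holds). Time passes only in rows, so rows that repeat a pose let the fingers close. It gives the time, the measured TCP pose, the force, the opening and the grip force at its end, in the units of the state.
- robot.read_state(): the state, without advancing time (a new reading comes with each control period).
- robot.read_camera(name): name is "scene" or "top" or "wrist"; returns the picture (480x640x3 uint8, red, green, blue); there is no depth.
- robot.camera_model(name): a dict with "fx", "fy", "cx", "cy" (pixels), "R" (3x3) and "t" (3): a world point X has camera coordinates R X + t; the wrist camera has in their place "mount" (4x4, takes a point from camera to tool coordinates, whose origin is the TCP and whose axes are the flange's). Camera axes: x right, y down, z forward; pixel columns grow to the right and rows downward; lengths in m; the calibration is good to about 2 mm. A picture is of the moment at which its call begins: read the wrist's pose just before it. camera_model takes no time and is no camera call.
- robot.close_job(): hands the job in; it is judged then, once.
Trained networks look in the newest picture that a camera, given by its name, has taken for a name from the list of things; names that differ only in an ending like _2 or _b are one class to them, and where a whole thing is asked for, a point or a joint stands for the part that bears it (a point fixed in the world has none). Each returns a list of dicts, best first, with "conf" (0 to 1); they miss things now and then, are a little off and sometimes report something else, mostly with a low value. They report only what shows in the picture. A call takes as long as a camera call. They do not tell look-alikes from the thing itself.
- robot.outline_of(camera, target): "pixels" (480x640 bool, what is visible of it) and "pixel" ([column, row] in pixels, amid what is visible of it).
The state is a dict: "t": time; "q": joint angles; "dq": joint speeds; "joint_torque": joint torques, N m; "tool_pos": TCP position; "orientation": TCP orientation; "force": force on the tool from outside, world axes, zero at the start; "wrist_torque": the same for the moment, N m; "opening": finger opening in m; "gripper_force": force on a finger pad.
Only numpy, scipy, OpenCV 4.12 (cv2) and the standard library are available. Lean on these libraries where they do the work, as an engineer would, in place of code of your own. Each camera call takes 0.05 s, during which the arm holds its last target. There are 200 camera calls.

## Working session

There is one attempt and no reset: what is moved stays moved. The work goes in short steps, Python scripts to look and compute and a tool call to move; the robot and the scene stay as the last step left them, time stands still between calls to the robot, and variables do not carry over. Pictures are saved under pics/ and viewed, at most 10 in all, crops included, and the job is handed in when it is done.

Besides the shell and the picture viewer there is one more tool, called after "Call:" by a JSON object that holds its "name" and its "arguments". carry_out: Moves the arm, as the interface text tells. Its arguments: {"type":"object","properties":{"rows":{"type":"array"},"jaw":{"type":"number"},"force":{"type":"number"}},"required":["rows"]}

```bash
ls; mkdir -p pics; python3 - <<'E'
from plant import robot
import cv2,numpy as np
s=robot.read_state();print({k:np.round(v,3) for k,v in s.items()},robot.grip_depth)
for c in("scene","top"):
    im=robot.read_camera(c);cv2.imwrite(f"pics/{c}0.png",im[:,:,::-1])
    m=robot.camera_model(c);print(c,m)
    for n in("vial","sealed_a","press","lever_bar","ram","cap_top","dish","flask"):
        print(n,[(round(d["conf"],2),np.round(d["pixel"]).tolist(),int(d["pixels"].sum())) for d in robot.outline_of(c,n)])
print(robot.camera_model("wrist"))
E
```

```text
pics
{'t': np.float64(0.0), 'q': array([ 1.145,  0.131,  1.489,  0.   ,  1.523, -0.085]), 'dq': array([-0.002,  0.001,  0.001,  0.   , -0.002, -0.   ]), 'joint_torque': array([ 1.0000e-03, -5.5985e+01, -4.9176e+01,  7.7000e-02,  3.5000e-02,
       -0.0000e+00]), 'tool_pos': array([0.2  , 0.565, 0.218]), 'orientation': array([-5.330e-01, -3.096e+00,  3.000e-03]), 'force': array([-0.352,  0.143, -0.507]), 'wrist_torque': array([ 0.006, -0.008,  0.038]), 'gripper_force': np.float64(0.0), 'opening': np.float64(0.093)} 0.0188
scene {'fx': 441.8597726069169, 'fy': 441.8597726069169, 'cx': 319.4760484674965, 'cy': 249.26686786727583, 'R': array([[ 0.37964978,  0.92512538,  0.00301463],
       [ 0.46547513, -0.18820197, -0.86481959],
       [-0.79949919,  0.3297318 , -0.50207369]]), 't': array([-0.17576968, -0.05247887,  1.39554636])}
vial [(0.76, [212.0, 401.0], 627), (0.74, [340.0, 216.0], 228), (0.68, [241.0, 376.0], 570)]
sealed_a [(0.84, [229.0, 351.0], 425), (0.55, [191.0, 330.0], 423)]
press [(0.67, [358.0, 283.0], 8403), (0.18, [465.0, 268.0], 1176)]
lever_bar [(0.85, [343.0, 248.0],
[... 715 characters left out ...]
)]
press [(0.63, [292.0, 238.0], 5830)]
lever_bar [(0.57, [341.0, 179.0], 982)]
ram [(0.63, [296.0, 234.0], 44)]
cap_top [(0.4, [399.0, 196.0], 78)]
dish [(0.91, [354.0, 292.0], 787)]
flask [(0.92, [156.0, 255.0], 960), (0.72, [428.0, 183.0], 91)]
{'fx': 343.3648086899572, 'fy': 343.3648086899572, 'cx': 321.6639926823267, 'cy': 237.38727229294233, 'mount': array([[ 1.39902019e-03, -9.53945446e-01, -2.99976880e-01,
         8.49697331e-02],
       [ 9.99999021e-01,  1.32329542e-03,  4.55592383e-04,
        -5.86656485e-04],
       [-3.76522490e-05, -2.99977223e-01,  9.53946363e-01,
        -1.66161606e-01],
       [ 0.00000000e+00,  0.00000000e+00,  0.00000000e+00,
         1.00000000e+00]])}
```

View pics/scene0.png

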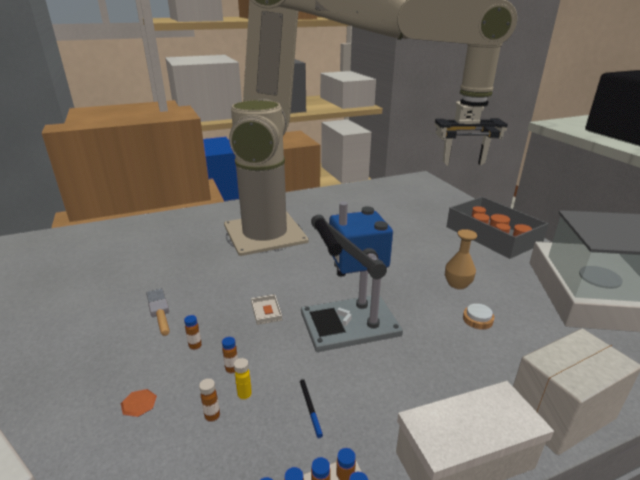

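View pics/top0.png

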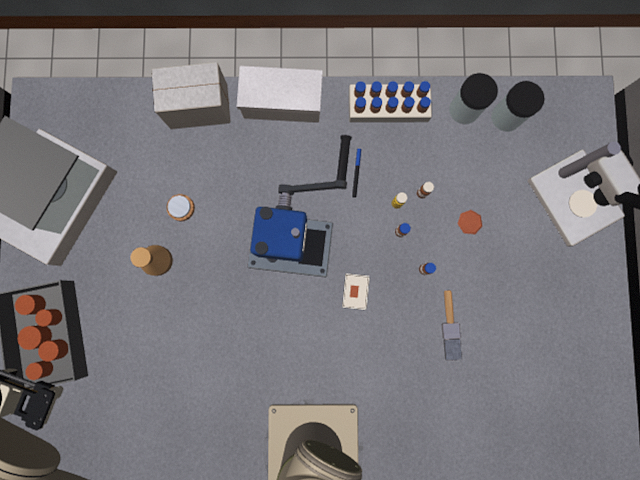

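The scene picture shows the amber vial with the white cap at (210,400) and the yellow look-alike at (243,380). The blue-capped vials are at (230,355) and (192,332), and a rack of blue caps is at the bottom. In the top picture the white-capped amber vial is at (425,189), yellow at (400,200), and blue at (403,230) and (429,268). I choose (210,400) in scene, which is (425,189) in top. One crop next, to check the choice and locate the press.

```bash
python3 - <<'E'
import cv2,numpy as np
a=cv2.imread("pics/scene0.png");b=cv2.imread("pics/top0.png")
c1=cv2.resize(a[190:350,290:410],None,fx=3.2,fy=3.2,interpolation=3)   # 384x512
c2=cv2.resize(b[195:285,240:340],None,fx=4,fy=4,interpolation=3) #400x360
c3=cv2.resize(a[350:425,180:260],(240,225),interpolation=3)
o=np.zeros((592,790,3),np.uint8);o[:512,:384]=c1;o[:360,387:787]=c2;o[362:587,387:627]=c3
cv2.imwrite("pics/crop1.png",o)
E
```

```text
(no output)
```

View pics/crop1.png

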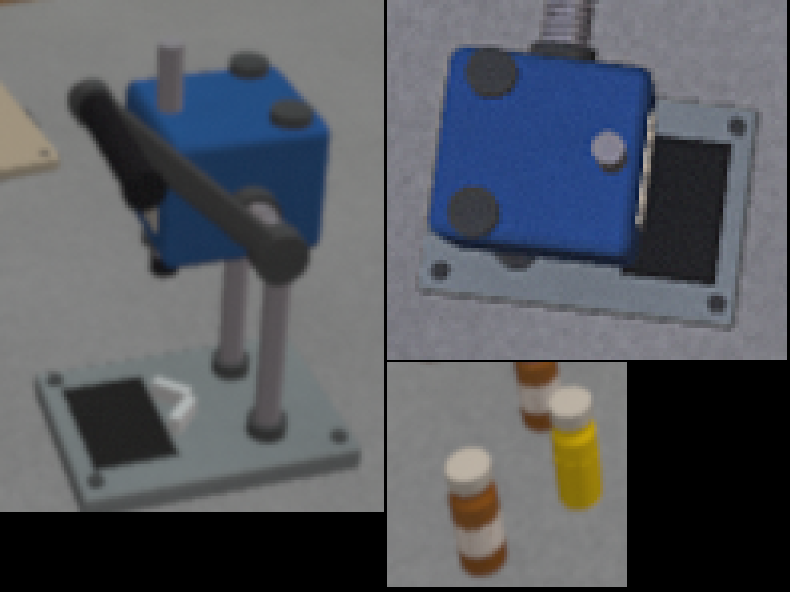

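The crop confirms it: the white-capped amber vial's cap top is at about (207.7,382) in scene, next to the yellow one. It also shows the press base corners and the V-stop. Now I solve for the poses.

```bash
cat >h.py <<'E'
import numpy as np,cv2
from scipy.optimize import least_squares
from scipy.spatial.transform import Rotation as Rn
from plant import robot
def cam(name,state=None):
    m=robot.camera_model(name)
    if "mount" in m:
        T=np.eye(4);T[:3,:3]=Rn.from_rotvec(state["orientation"]).as_matrix();T[:3,3]=state["tool_pos"]
        W=np.linalg.inv(T@m["mount"]);m["R"]=W[:3,:3];m["t"]=W[:3,3]
    return m
def proj(m,X):
    p=np.atleast_2d(X)@m["R"].T+m["t"];return p[:,:2]/p[:,2:]*[m["fx"],m["fy"]]+[m["cx"],m["cy"]]
def ray(m,px,z):
    d=m["R"].T@np.array([(px[0]-m["cx"])/m["fx"],(px[1]-m["cy"])/m["fy"],1]);c=-m["R"].T@m["t"]
    return c+d*(z-c[2])/d[2]
def tri(obs):
    return least_squares(lambda X:np.concatenate([proj(m,X)[0]-p for m,p in obs]),[.5,0,.05])
def press(P,pts):  # P=(x,y,yaw)
    c,s=np.cos(P[2]),np.sin(P[2]);p=np.atleast_2d(pts)/1000.
    return np.c_[P[0]+c*p[:,0]-s*p[:,1],P[1]+s*p[:,0]+c*p[:,1],p[:,2]]
E
python3 - <<'E'
from h import *
S,T=cam("scene"),cam("top")
r=tri([(S,(207.7,382.7)),(T,(428,187))]);print("cap",r.x,r.fun)
print("ray z.08",ray(S,(207.7,382.7),.08),ray(T,(428,187),.08))
print("yellow",ray(T,(401,197),.08),"sealed",ray(T,(405,228),.074),ray(T,(431,267),.074))
pts=np.array([[-75,70,20],[-75,-70,20],[125,-70,20]]);us=np.array([(301.7,307.3),(316.2,342.8),(401.6,331.9)])
pt=np.array([[-75,-70,20],[-75,70,20],[125,70,20]]);ut=np.array([(332.3,222.8),(326.3,275.3),(248.2,267.7)])
f=lambda P:np.r_[(proj(S,press(P,pts))-us).ravel(),(proj(T,press(P,pt))-ut).ravel()]
q=least_squares(f,[.5,0.04,1.5]);P=q.x;print("press",P,np.degrees(P[2]),np.round(q.fun,1))
bar=press(P,[[-77,-108,323],[-77,-192,323],[-77,-150,323],[0,0,142]]);print(bar);print(proj(S,bar).round(),proj(T,bar).round())
s=robot.read_state();print(Rn.from_rotvec(s["orientation"]).as_matrix().round(3))
E
```

```text
cap [ 0.63719361 -0.27936491  0.07993782] [-0.79939522 -0.05108889 -1.1275094  -0.22511528]
ray z.08 [ 0.63788385 -0.27812636  0.08      ] [ 0.63661821 -0.28207321  0.08      ]
yellow [ 0.61209173 -0.21600917  0.08      ] sealed [ 0.5371372  -0.22507538  0.074     ] [ 0.44282184 -0.28526725  0.074     ]
press [0.50092373 0.03186404 1.44465699] 82.77274831812213 [-2.1 -1.3 -1.6  3.   1.6 -2.4  0.1 -1.2 -0.6  1.4 -1.8 -1. ]
[[ 0.59837868 -0.05811114  0.323     ]
 [ 0.68171129 -0.06867877  0.323     ]
 [ 0.64004498 -0.06339496  0.323     ]
 [ 0.50092373  0.03186404  0.142     ]]
[[319. 224.]
 [333. 248.]
 [325. 235.]
 [340. 274.]] [[340. 180.]
 [345. 138.]
 [343. 159.]
 [297. 240.]]
[[-0.942  0.334 -0.   ]
 [ 0.334  0.942  0.   ]
 [ 0.    -0.    -1.   ]]
```

```bash
cat >>h.py <<'E'
P0=[0.501,0.0319,1.4447]
def Rt(phi,yaw=P0[2]):
    f=np.radians(phi);px=np.array([np.cos(yaw),np.sin(yaw),0]);k=np.array([0,0,1.])
    z=np.sin(f)*px-np.cos(f)*k;x=np.cos(f)*px+np.sin(f)*k;return np.c_[x,np.cross(z,x),z]
def row(pos,R,grasp=False):
    """row that brings the TCP (or grasp point) to pos"""
    s=robot.read_state();R0=Rn.from_rotvec(s["orientation"]).as_matrix()
    pos=np.array(pos)+(R[:,2]*robot.grip_depth if grasp else 0)
    return np.r_[(R0.T@(pos-s["tool_pos"])).round(4),Rn.from_matrix(R0.T@R).as_rotvec(degrees=True).round(2)].tolist()
E
python3 - <<'E'
from h import *
print(row([.33,.3,.45],Rt(0)));print(row([.42,-.1,.45],Rt(0)))
R=Rt(48);print(row([.55,-.33,.35],R))
g=np.array([.637,-.28,.04]);print(row(g-.10*R[:,2]+[0,0,.05],R,True))
E
```

```text
[-0.2108, -0.2069, -0.2314, -0.0, -0.0, 77.7]
[-0.4293, -0.5538, -0.2314, -0.0, -0.0, 77.7]
[-0.6287, -0.7272, -0.1314, -32.42, 40.25, 72.81]
[-0.7069, -0.7099, 0.0743, -32.42, 40.25, 72.81]
```

Call:
{"name": "carry_out", "arguments": {"rows": [[0,0,-0.06,0,0,0],[-0.06,-0.06,-0.15,0,0,10],[-0.21,-0.207,-0.231,0,0,30],[-0.21,-0.207,-0.231,0,0,30],[-0.21,-0.207,-0.231,0,0,40],[-0.43,-0.55,-0.231,0,0,60],[-0.43,-0.55,-0.231,0,0,77],[-0.43,-0.55,-0.231,0,0,77],[-0.43,-0.55,-0.231,0,0,77],[-0.43,-0.55,-0.231,0,0,77.7],[-0.43,-0.55,-0.231,0,0,77.7],[-0.43,-0.55,-0.231,0,0,77.7]], "jaw": 95}}

```text
t: 2.4
tool_pos: [0.4077, -0.0466, 0.4456]
orientation: [2.356, 2.076, 0.001]
force: [1.0, 1.1, 0.3]
opening: 0.0587
gripper_force: 0.0
```

```bash
python3 - <<'E'
from h import *
R=Rt(48);print(row([.55,-.33,.35],R))
g=np.array([.637,-.28,.04]);print(row(g-.10*R[:,2]+[0,0,.05],R,True))
E
```

```text
[-0.2633, 0.1767, 0.0958, 0.07, 48.0, 0.02]
[-0.263, 0.2565, 0.3016, 0.07, 48.0, 0.02]
```

Call:
{"name": "carry_out", "arguments": {"rows": [[-0.06,0.03,0,0,8,0],[-0.12,0.07,0.02,0,18,0],[-0.17,0.11,0.05,0,28,0],[-0.22,0.15,0.08,0,38,0],[-0.263,0.177,0.096,0,48,0],[-0.263,0.177,0.096,0,48,0],[-0.263,0.22,0.2,0,48,0],[-0.263,0.22,0.2,0,48,0],[-0.263,0.256,0.302,0,48,0],[-0.263,0.256,0.302,0,48,0],[-0.263,0.256,0.302,0,48,0],[-0.263,0.256,0.302,0,48,0]]}}

```text
t: 3.9
tool_pos: [0.6286, -0.3381, 0.1452]
orientation: [-1.848, -1.63, -0.824]
force: [0.3, -0.2, 0.1]
opening: 0.0588
gripper_force: 0.0
```

```bash
python3 - <<'E'
from h import *
s=robot.read_state();im=robot.read_camera("wrist");W=cam("wrist",s);cv2.imwrite("pics/w1.png",im[:,:,::-1])
print(s["q"].round(2),s["tool_pos"].round(4))
for n in("vial","cap_top"):
    for d in robot.outline_of("wrist",n):
        ys,xs=np.nonzero(d["pixels"]);print(n,round(d["conf"],2),np.round(d["pixel"]),xs.min(),xs.max(),ys.min(),ys.max())
print("expect",proj(W,[[.637,-.28,.08],[.637,-.28,0]]).round())
R=Rt(48);print(row(np.array([.637,-.28,.04])-.10*R[:,2]+[0,0,.05],R,True))
E
```

```text
[-0.86  1.    0.68  0.65  2.01 -0.62] [ 0.6286 -0.3381  0.1452]
vial 0.88 [287. 215.] 269 302 184 250
vial 0.86 [321. 276.] 306 338 243 306
cap_top 0.64 [283. 199.] 269 298 183 213
cap_top 0.56 [324. 259.] 306 338 244 277
expect [[324. 253.]
 [324. 291.]]
[-0.0025, 0.0004, 0.0012, 0.19, 0.21, 0.17]
```

View pics/w1.png

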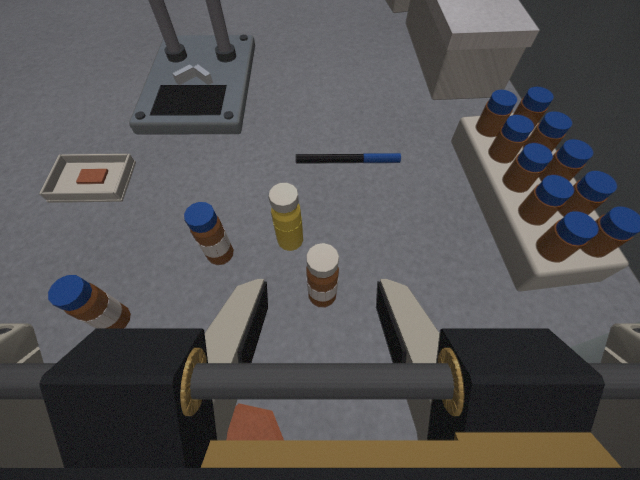

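The wrist picture shows the white-capped amber vial at (321,276), centred between the fingers. Yellow is at (287,215), the blue-capped vials at (210,235) and (90,305), and the press at (200,80). Now I grasp.

Call:
{"name": "carry_out", "arguments": {"rows": [[-0.01,0,0.035,0,0,0],[-0.02,0,0.07,0,0,0],[-0.03,0,0.1,0,0,0],[-0.037,0,0.125,0,0,0],[-0.041,0,0.136,0,0,0],[-0.041,0,0.136,0,0,0],[-0.041,0,0.136,0,0,0]]}}

```text
t: 4.92
tool_pos: [0.6385, -0.2659, 0.0234]
orientation: [-1.85, -1.631, -0.824]
force: [0.6, 0.1, 0.2]
opening: 0.0583
gripper_force: 0.0
```

Call:
{"name": "carry_out", "arguments": {"rows": [[0,0,0,0,0,0],[0,0,0,0,0,0],[0,0,0,0,0,0],[0,0,0,0,0,0],[0,0,0,0,0,0],[0,0,0,0,0,0]], "jaw": 255, "force": 20}}

```text
t: 5.68
tool_pos: [0.6379, -0.2646, 0.0216]
orientation: [-1.848, -1.629, -0.823]
force: [0.6, 0.1, 0.4]
opening: 0.0277
gripper_force: 20.0
```

```bash
python3 - <<'E'
from h import *
s=robot.read_state();print(s["tool_pos"],Rn.from_rotvec(s["orientation"]).as_matrix()[:,2])
im=robot.read_camera("wrist");W=cam("wrist",s);cv2.imwrite("pics/w2.png",im[:,:,::-1])
for n in("vial","press"):
    for d in robot.outline_of("wrist",n): print(n,round(d["conf"],2),np.round(d["pixel"]))
E
```

```text
[ 0.63785565 -0.26459681  0.02157236] [ 0.09352031  0.73720188 -0.66916915]
vial 0.67 [260. 196.]
vial 0.62 [321. 304.]
press 0.9 [132.  42.]
```

```bash
cat >>h.py <<'E'
G=.0342 # grasp height above vial underside
def prow(px,py,bottom,P=P0,phi=48): # vial axis at press (mm), underside height m
    q=press(P,[[px,py,0]])[0];q[2]=bottom+G;return row(q,Rt(phi,P[2]),True)
E
python3 - <<'E'
from h import *
R=Rt(48);print(row([.637,-.30,.15],R,True));print(prow(-150,0,.09));print(press(P0,[[-150,0,0]]))
E
```

```text
[0.0718, 0.0036, -0.0933, 0.0, 0.01, 0.0]
[0.1612, -0.1731, 0.0444, 0.0, 0.01, 0.0]
[[ 0.48213564 -0.11690906  0.        ]]
```

Call:
{"name": "carry_out", "arguments": {"rows": [[0.016,0,-0.02,0,0,0],[0.04,0,-0.05,0,0,0],[0.072,0,-0.093,0,0,0],[0.08,-0.02,-0.08,0,0,0],[0.09,-0.05,-0.05,0,0,0],[0.11,-0.08,-0.03,0,0,0],[0.125,-0.11,-0.01,0,0,0],[0.14,-0.14,0.01,0,0,0],[0.152,-0.16,0.03,0,0,0],[0.161,-0.173,0.044,0,0,0],[0.161,-0.173,0.044,0,0,0],[0.161,-0.173,0.044,0,0,0]]}}

```text
t: 7.32
tool_pos: [0.4848, -0.1046, 0.113]
orientation: [-1.849, -1.631, -0.824]
force: [0.7, 0.4, -0.8]
opening: 0.0276
gripper_force: 20.0
```

```bash
python3 - <<'E'
from h import *
s=robot.read_state();im=robot.read_camera("wrist");W=cam("wrist",s)
print(s["tool_pos"].round(4),s["q"].round(2),prow(-150,0,.09))
nest=press(P0,[[0,0,20],[-75,70,20],[-75,-70,20],[0,0,22]]);u=proj(W,nest);print(u.round(1))
o=im[:,:,::-1].copy()
for p in u: cv2.circle(o,tuple(int(v) for v in p.round()),2,(0,255,0),-1)
cv2.imwrite("pics/w3.png",o)
im=robot.read_camera("scene");o2=im[200:420,250:420,::-1];o2=cv2.resize(o2,None,fx=2.18,fy=2.18)
cv2.imwrite("pics/s3.png",o2)
E
```

```text
[ 0.4848 -0.1046  0.113 ] [-0.79  0.33  1.7   0.63  1.68 -0.78] [0.0002, -0.0011, 0.0018, 0.09, 0.08, 0.06]
[[321.7 194.9]
 [240.3 264.4]
 [402.8 264.7]
 [321.7 193.7]]
```

View pics/w3.png

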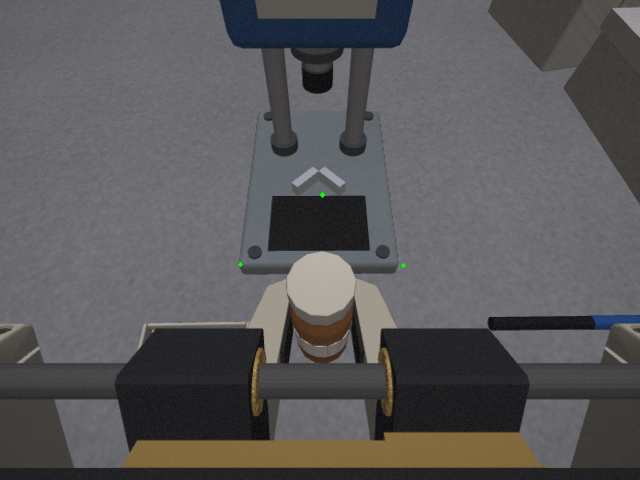

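The picture shows the vial held at (321,300). The base's front corners are at about (243,263) and (397,263), the back corners at (261,113) and (378,112), and the V apex at about (319,172). I'll refine the press pose from these.

```bash
python3 - <<'E'
from h import *
W=cam("wrist",robot.read_state());S,T=cam("scene"),cam("top")
im=cv2.imread("pics/w3.png")
cv2.imwrite("pics/w3c.png",cv2.resize(im[100:280,220:420],(800,720))[:600])
pw=np.array([[-75,70,20],[-75,-70,20],[125,-70,20],[125,70,20]]);uw=np.array([(243,263),(397,263),(378,112),(261,113)])
g=lambda P:(proj(W,press(P,pw)+[0,0,P[3] if len(P)>3 else 0])-uw).ravel()
for n in(3,4):
    q=least_squares(g,[.5,.04,1.44,0][:n]);print(q.x.round(4),q.fun.round(1))
P=q.x
pts=np.array([[-75,70,20],[-75,-70,20],[125,-70,20]]);us=np.array([(301.7,307.3),(316.2,342.8),(401.6,331.9)])
ut=np.array([(332.3,222.8),(326.3,275.3),(248.2,267.7)]);pt=np.array([[-75,-70,20],[-75,70,20],[125,70,20]])
for n,C,a,b in(("scene",S,pts,us),("top",T,pt,ut)):
    q=least_squares(lambda P:(proj(C,press(P,a))-b).ravel(),P0);print(n,q.x.round(4),q.fun.round(1))
print(proj(W,press(P0,[[0,0,142],[19.8,0,34]])))
E
```

```text
[0.4991 0.0319 1.4506] [-4.4  1.9  4.4  1.2  2.2 -3.8 -2.1 -4.5]
[ 0.5     0.0398  1.4506 -0.0128] [-0.5  0.1  0.4 -0.5 -0.1  0.6  0.2 -0.1]
scene [0.5013 0.0341 1.4145] [-0.5 -2.2 -1.8  2.3  2.4 -1.3]
top [0.5002 0.0302 1.4589] [ 0.4 -1.4  0.5  1.3 -0.9  0.1]
[[321.91718067  81.92104809]
 [321.77588087 169.33370724]]
```

View pics/w3c.png

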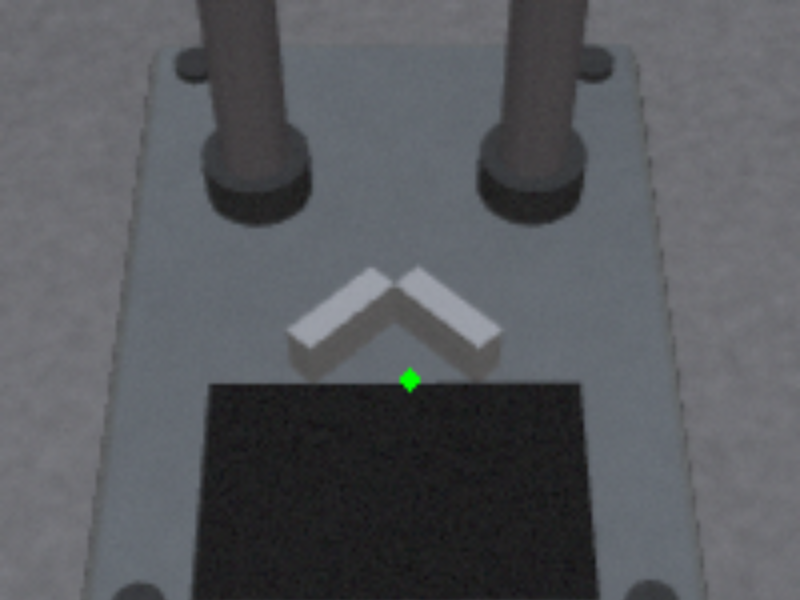

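```bash
python3 - <<'E'
from h import *
W=cam("wrist",robot.read_state());px=np.array([np.cos(1.452),np.sin(1.452),0])
for u,z in(((318.8,171.8),.034),((318.8,180.5),.02)):print((ray(W,u,z)-.0198*px).round(4))
for u in(284,143),(352,143): print(u,ray(W,u,.03).round(4))
print(ray(W,(317.5,87),.142).round(4), press([.4985,.0305,1.452],[[66,36,30],[66,-36,30]]).round(4))
E
```

```text
[0.4979 0.0292 0.034 ]
[0.4979 0.0301 0.02  ]
(284, 143) [0.4697 0.0954 0.03  ]
(352, 143) [0.5394 0.0866 0.03  ]
[0.4975 0.027  0.142 ] [[0.4706 0.1003 0.03  ]
 [0.5421 0.0918 0.03  ]]
```

```bash
sed -i 's/^P0=.*/P0=[0.498,0.030,1.452]/' h.py; python3 - <<'E'
from h import *
for a in((-110,0,.05),(-60,0,.03),(-8,0,.023)):print(prow(*a))
E
```

```text
[-0.0041, -0.0031, 0.0565, 0.39, 0.06, -0.24]
[0.0146, -0.0035, 0.107, 0.39, 0.06, -0.24]
[0.0442, -0.004, 0.1503, 0.39, 0.06, -0.24]
```

Call:
{"name": "carry_out", "arguments": {"rows": [[-0.002,-0.0015,0.03,0.2,0,-0.1],[-0.004,-0.003,0.056,0.4,0,-0.2],[0.005,-0.0032,0.082,0.4,0,-0.2],[0.0146,-0.0035,0.107,0.4,0,-0.2],[0.025,-0.0037,0.122,0.4,0,-0.2],[0.035,-0.004,0.137,0.4,0,-0.2],[0.044,-0.004,0.15,0.4,0,-0.2],[0.044,-0.004,0.15,0.4,0,-0.2],[0.044,-0.004,0.15,0.4,0,-0.2]]}}

```text
t: 8.55
tool_pos: [0.4979, 0.0364, 0.0443]
orientation: [-1.841, -1.634, -0.818]
force: [-0.1, -0.2, -1.0]
opening: 0.0278
gripper_force: 20.0
```

```bash
python3 - <<'E'
from h import *
s=robot.read_state();im=robot.read_camera("wrist");W=cam("wrist",s)
print(s["force"],s["q"].round(2));R=Rn.from_rotvec(s["orientation"]).as_matrix();g=s["tool_pos"]-.0188*R[:,2];print(g.round(4),np.degrees(np.arccos(-R[2,2])))
for a in((-8,0,.023),(0,0,.0215),(3,0,.0208)):print(prow(*a))
sc=robot.read_camera("scene");o=np.zeros((480,800,3),np.uint8)
o[:,:400]=im[60:420,170:470,::-1].repeat(1,0) if 0 else cv2.resize(im[60:420,170:470,::-1],(400,480));o[:,400:]=cv2.resize(sc[190:350,285:418,::-1],(400,480))
cv2.imwrite("pics/c5.png",o)
E
```

```text
[-0.07432287 -0.22124502 -1.04256881] [-0.58  0.3   1.9   0.74  1.45 -0.75]
[0.4962 0.0226 0.0569] 47.971421663876605
[0.0001, 0.0008, -0.0004, -0.05, 0.03, -0.06]
[0.0043, 0.0008, 0.0066, -0.05, 0.03, -0.06]
[0.0058, 0.0008, 0.0093, -0.05, 0.03, -0.06]
```

View pics/c5.png

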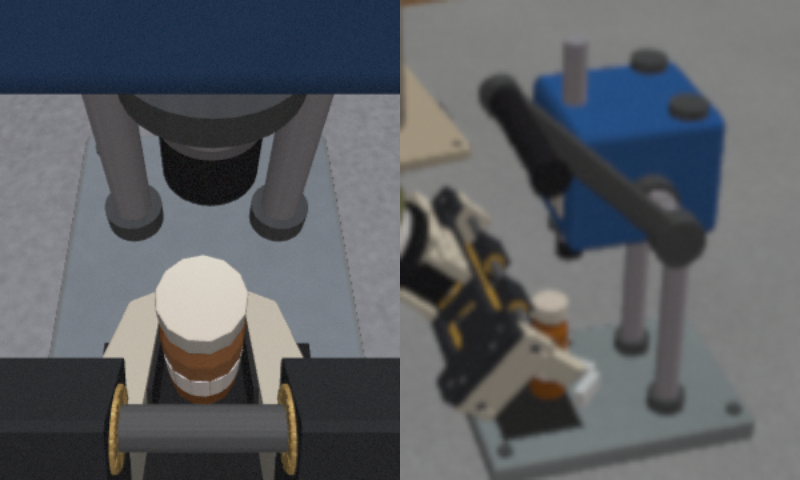

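The vial stands upright in front of the V, the cap just clear of the ram, and the base midline sits about 2 mm to the right. I ease it in, watching the force.

Call:
{"name": "carry_out", "arguments": {"rows": [[0.001,0.001,0.002,0,0,0],[0.002,0.002,0.0035,0,0,0],[0.003,0.002,0.005,0,0,0],[0.004,0.002,0.0065,0,0,0],[0.004,0.002,0.0065,0,0,0],[0.004,0.002,0.0065,0,0,0]]}}

```text
t: 9.4
tool_pos: [0.5005, 0.0441, 0.0427]
orientation: [-1.841, -1.633, -0.818]
force: [-0.1, -1.2, -0.6]
opening: 0.0282
gripper_force: 20.0
```

Call:
{"name": "carry_out", "arguments": {"rows": [[0.0005,0,0.001,0,0,0],[0.001,0,0.002,0,0,0],[0.001,0,0.002,0,0,0],[0.001,0,0.002,0,0,0]]}}

```text
t: 9.9
tool_pos: [0.5008, 0.0462, 0.0421]
orientation: [-1.841, -1.633, -0.818]
force: [0.7, -0.0, -0.7]
opening: 0.0275
gripper_force: 20.0
```

Call:
{"name": "carry_out", "arguments": {"rows": [[0.0007,0,0.0008,0,0,0],[0.0014,0,0.0016,0,0,0],[0.0014,0,0.0016,0,0,0],[0.0014,0,0.0016,0,0,0]]}}

```text
t: 10.4
tool_pos: [0.501, 0.0483, 0.0421]
orientation: [-1.841, -1.633, -0.818]
force: [-0.5, 0.3, -0.7]
opening: 0.0279
gripper_force: 20.0
```

Call:
{"name": "carry_out", "arguments": {"rows": [[0.0007,0,0.0008,0,0,0],[0.0014,0,0.0016,0,0,0],[0.0014,0,0.0016,0,0,0],[0.0014,0,0.0016,0,0,0]]}}

```text
t: 10.9
tool_pos: [0.5012, 0.0497, 0.0421]
orientation: [-1.842, -1.634, -0.817]
force: [-4.0, -4.2, 2.0]
opening: 0.0275
gripper_force: 20.0
```

Call:
{"name": "carry_out", "arguments": {"rows": [[0,-0.001,0,0,0,0],[0.0003,-0.002,0.0003,0,0,0],[0.0007,-0.002,0.0008,0,0,0],[0.0007,-0.002,0.0008,0,0,0]]}}

```text
t: 11.4
tool_pos: [0.501, 0.0504, 0.0424]
orientation: [-1.844, -1.635, -0.82]
force: [2.6, -6.4, -0.9]
opening: 0.0274
gripper_force: 20.0
```

Call:
{"name": "carry_out", "arguments": {"rows": [[0.0007,0,0.0008,0,0,0],[0.0007,0,0.0008,0,0,0],[0.0007,0,0.0008,0,0,0]]}}

```text
t: 11.78
tool_pos: [0.5011, 0.0515, 0.0426]
orientation: [-1.844, -1.635, -0.82]
force: [2.2, -6.6, 1.5]
opening: 0.0276
gripper_force: 20.0
```

Call:
{"name": "carry_out", "arguments": {"rows": [[-0.0007,0.0003,0.0004,0,0,0],[-0.001,0.0003,0.0006,0,0,0],[-0.001,0.0003,0.0006,0,0,0]]}}

```text
t: 12.15
tool_pos: [0.5012, 0.0514, 0.0422]
orientation: [-1.842, -1.635, -0.82]
force: [-1.7, -7.4, 8.6]
opening: 0.0276
gripper_force: 20.0
```

Call:
{"name": "carry_out", "arguments": {"rows": [[0,0,0,0,0,0],[0,0,0,0,0,0],[0,0,0,0,0,0],[0,0,0,0,0,0]], "force": 4}}

```text
t: 12.65
tool_pos: [0.5012, 0.052, 0.0419]
orientation: [-1.842, -1.634, -0.821]
force: [3.0, -3.9, 5.7]
opening: 0.0279
gripper_force: 4.0
```

Call:
{"name": "carry_out", "arguments": {"rows": [[0,0,0,0,0,0],[0,0,0,0,0,0],[0,0,0,0,0,0],[0,0,0,0,0,0]], "jaw": 135}}

```text
t: 13.15
tool_pos: [0.4995, 0.0527, 0.0407]
orientation: [-1.841, -1.633, -0.817]
force: [-0.2, 0.0, 0.2]
opening: 0.0438
gripper_force: 0.0
```

```bash
python3 - <<'E'
from h import *
s=robot.read_state();im=robot.read_camera("wrist");W=cam("wrist",s)
sc=robot.read_camera("scene");o=np.zeros((480,800,3),np.uint8)
o[:,:400]=cv2.resize(im[60:420,170:470,::-1],(400,480));o[:,400:]=cv2.resize(sc[220:340,295:395,::-1],(400,480))
cv2.imwrite("pics/c6.png",o)
for c in("wrist","scene"):
  for d in robot.outline_of(c,"cap_top"):
    ys,xs=np.nonzero(d["pixels"]);print(c,round(d["conf"],2),np.round(d["pixel"],1),xs.min(),xs.max(),ys.min(),ys.max())
E
```

```text
wrist 0.76 [324.5 299.9] 289 361 263 338
scene 0.57 [242.9 367.9] 234 248 359 372
scene 0.48 [312.6 412.3] 300 322 380 437
```

View pics/c6.png

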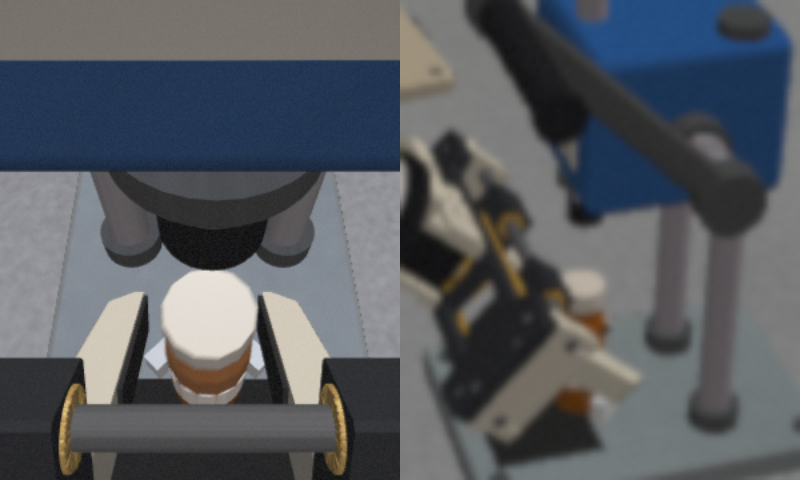

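The vial stands upright and free in the V, with a cheek visible on either side of it. I retract and go to the lever.

Call:
{"name": "carry_out", "arguments": {"rows": [[0,0,-0.008,0,0,0],[0,0,-0.02,0,0,0],[0,0,-0.04,0,0,0],[0,0,-0.07,0,0,0],[0,0,-0.1,0,0,0],[0,0,-0.14,0,0,0],[0,0,-0.17,0,0,0],[0,0,-0.17,0,0,0]]}}

```text
t: 14.35
tool_pos: [0.4862, -0.0761, 0.1569]
orientation: [-1.845, -1.636, -0.82]
force: [0.2, -0.1, 0.4]
opening: 0.0435
gripper_force: 0.0
```

```bash
cat >>h.py <<'E'
def Rv(deg): # tool down, x_tool at yaw P0 yaw+deg
    return Rt(0,P0[2]+np.radians(deg))
P1=[.498,.033,1.452]
E
python3 - <<'E'
from h import *
s=robot.read_state();print(s["q"].round(2),s["tool_pos"])
a=press(P1,[[-230,-60,400]])[0];b=press(P1,[[-77,-158,440]])[0];print(a,b)
for p in(a,b):
  for d in(0,-90):print(d,row(p,Rv(d)))
# reproject vial now
im=robot.read_camera("wrist");W=cam("wrist",s);cv2.imwrite("pics/w7.png",im[:,:,::-1])
for n in ("cap_top","vial"):
  for d in robot.outline_of("wrist",n):
    ys,xs=np.nonzero(d["pixels"]);print(n,round(d["conf"],2),np.round(d["pixel"],1),xs.min(),xs.max(),ys.min(),ys.max())
print(proj(W,press(P1,[[0,0,100],[0,0,20]])).round(1))
E
```

```text
[-0.75  0.23  1.73  0.65  1.72 -0.72] [ 0.48618519 -0.07609851  0.15691968]
[ 0.53031819 -0.20248999  0.4       ] [ 0.6457606  -0.06218301  0.44      ]
0 [0.0994, 0.0596, -0.2522, 0.16, -47.83, -0.08]
-90 [0.0994, 0.0596, -0.2522, -37.23, -37.48, 84.18]
0 [0.2318, 0.1573, -0.1653, 0.16, -47.83, -0.08]
-90 [0.2318, 0.1573, -0.1653, -37.23, -37.48, 84.18]
cap_top 0.95 [320.5 201.2] 306 336 186 217
vial 0.56 [320.3 220.2] 305 336 186 255
vial 0.21 [333.6  94.2] 208 590 0 321
[[321.3 194.8]
 [321.2 241.8]]
```

Call:
{"name": "carry_out", "arguments": {"rows": [[0,0,-0.05,0,0,0],[0,0.01,-0.1,-2,-3,6],[0.02,0.02,-0.15,-6,-8,14],[0.05,0.04,-0.19,-11,-13,23],[0.08,0.05,-0.23,-15,-16,32],[0.099,0.06,-0.252,-19,-20,42],[0.099,0.06,-0.252,-24,-25,52],[0.099,0.06,-0.252,-28,-29,62],[0.099,0.06,-0.252,-33,-33,73],[0.099,0.06,-0.252,-37.2,-37.5,84.2],[0.099,0.06,-0.252,-37.2,-37.5,84.2],[0.099,0.06,-0.252,-37.2,-37.5,84.2]], "jaw": 90}}

```text
t: 16.0
tool_pos: [0.5313, -0.1985, 0.395]
orientation: [-3.132, 0.176, 0.011]
force: [0.6, 0.1, 0.1]
opening: 0.0604
gripper_force: 0.0
```

```bash
python3 - <<'E'
from h import *
s=robot.read_state();print(s["q"].round(2),s["tool_pos"])
b=press([.498,.031,1.452],[[-77,-158,430]])[0];print(b,row(b,Rv(-90)))
E
```

```text
[-0.45  0.05  1.26  0.    1.84  1.23] [ 0.53133128 -0.19854807  0.39504054]
[ 0.6457606  -0.06418301  0.43      ] [0.0984, -0.1465, -0.035, -0.25, 0.41, 0.37]
```

Call:
{"name": "carry_out", "arguments": {"rows": [[0.01,-0.02,-0.035,0,0,0],[0.04,-0.06,-0.035,0,0,0],[0.07,-0.1,-0.035,0,0.2,0.2],[0.09,-0.13,-0.035,-0.2,0.4,0.4],[0.098,-0.1465,-0.035,-0.2,0.4,0.4],[0.098,-0.1465,-0.035,-0.2,0.4,0.4],[0.098,-0.1465,-0.035,-0.2,0.4,0.4]]}}

```text
t: 16.88
tool_pos: [0.6448, -0.0675, 0.432]
orientation: [3.135, -0.194, 0.004]
force: [-0.1, -0.2, 0.4]
opening: 0.06
gripper_force: 0.0
```

```bash
python3 - <<'E'
from h import *
s=robot.read_state();im=robot.read_camera("wrist");W=cam("wrist",s);print(s["tool_pos"])
P=[.498,.031,1.452]
bar=press(P,[[-77,-108,323],[-77,-192,323],[-77,-158,323]]);u=proj(W,bar);print(u.round(1))
o=im[:,:,::-1].copy()
for p in u: cv2.circle(o,tuple(int(v) for v in p.round()),2,(0,255,0),-1)
cv2.imwrite("pics/w8.png",o)
b=press(P,[[-77,-158,323]])[0];print(row(b,Rv(-90),True))
E
```

```text
[ 0.64475085 -0.06747995  0.43196033]
[[317.4 287.4]
 [316.7 192.7]
 [317.  233. ]]
[0.0002, -0.0036, 0.1279, 0.03, -0.16, -0.31]
```

View pics/w8.png

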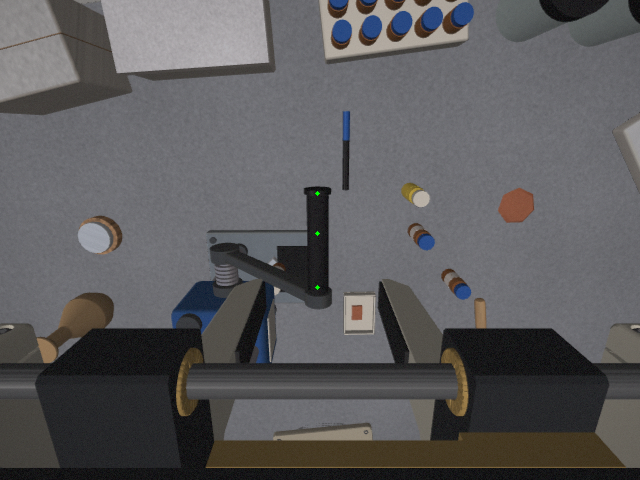

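The bar lies exactly on the predicted points (317,193–287). I descend and pinch it.

Call:
{"name": "carry_out", "arguments": {"rows": [[0,-0.002,0.03,0,0,0],[0,-0.0036,0.06,0,0,-0.3],[0,-0.0036,0.09,0,0,-0.3],[0,-0.0036,0.115,0,0,-0.3],[0,-0.0036,0.13,0,0,-0.3],[0,-0.0036,0.13,0,0,-0.3],[0,-0.0036,0.13,0,0,-0.3]]}}

```text
t: 17.8
tool_pos: [0.6464, -0.0632, 0.3033]
orientation: [3.135, -0.186, 0.007]
force: [-0.5, -0.0, -0.3]
opening: 0.0603
gripper_force: 0.0
```

Call:
{"name": "carry_out", "arguments": {"rows": [[0,0,0,0,0,0],[0,0,0,0,0,0],[0,0,0,0,0,0],[0,0,0,0,0,0],[0,0,0,0,0,0],[0,0,0,0,0,0],[0,0,0,0,0,0]], "jaw": 255, "force": 45}}

```text
t: 18.68
tool_pos: [0.6459, -0.0641, 0.3017]
orientation: [3.134, -0.187, 0.003]
force: [-0.7, -6.1, -0.7]
opening: 0.0167
gripper_force: 45.0
```

```bash
cat > lev.py <<'E'
from h import *
import sys
s=robot.read_state();R=Rn.from_rotvec(s["orientation"]).as_matrix();g=s["tool_pos"]-.0188*R[:,2]
c,sn=np.cos(1.452),np.sin(1.452);d=g-[.498,.031,0];px=1000*(c*d[0]+sn*d[1]);py=1000*(-sn*d[0]+c*d[1])
print("grasp px,py,z",round(px,1),round(py,1),(1000*g[2]).round(1),"lever",round(np.pi/4-np.arctan2(g[2]*1000-210,36-px),3),"r",round(np.hypot(g[2]*1000-210,36-px),1),"F",s["force"].round(1))
t0=float(sys.argv[1]) # present lever angle assumed
for t in map(float,sys.argv[2:]):
    e0,e=np.pi/4-t0,np.pi/4-t;dx=-.160*(np.cos(e)-np.cos(e0));dz=.160*(np.sin(e)-np.sin(e0))
    print(t,(R.T@np.array([c*dx,sn*dx,dz])).round(4))
E
python3 lev.py 0 .1 .2 .3 .4 .5 .6 .7 .8 .85 .9
```

```text
grasp px,py,z -76.8 -158.1 320.5 lever 0.01 r 157.9 F [-0.7 -6.1 -0.7]
0.1 [-0.      0.0107  0.0119]
0.2 [-0.0001  0.0202  0.0248]
0.3 [-0.0001  0.0283  0.0385]
0.4 [-0.0001  0.035   0.0531]
0.5 [-0.0001  0.0403  0.0682]
0.6 [-0.0002  0.044   0.0837]
0.7 [-0.0002  0.0461  0.0996]
0.8 [-0.0003  0.0466  0.1156]
0.85 [-0.0003  0.0463  0.1236]
0.9 [-0.0003  0.0455  0.1315]
```

Call:
{"name": "carry_out", "arguments": {"rows": [[0,0.005,0.005,0,0,0],[0,0.0107,0.0119,0,0,0],[0,0.0202,0.0248,0,0,0],[0,0.0283,0.0385,0,0,0],[0,0.035,0.0531,0,0,0],[0,0.0403,0.0682,0,0,0],[0,0.044,0.0837,0,0,0],[0,0.0461,0.0996,0,0,0],[-0.0003,0.0466,0.1156,0,0,0],[-0.0003,0.0466,0.1156,0,0,0]]}}

```text
t: 19.92
tool_pos: [0.6403, -0.1107, 0.1858]
orientation: [3.134, -0.187, 0.004]
force: [-4.3, -5.4, 6.4]
opening: 0.0169
gripper_force: 45.0
```

```bash
python3 lev.py .8 .85 .9 .95 1.0 1.03 1.06 1.09 1.12
```

```text
grasp px,py,z -123.7 -158.1 204.6 lever 0.819 r 159.8 F [-4.3 -5.4  6.4]
0.85 [-0.     -0.0003  0.008 ]
0.9 [-0.     -0.0011  0.016 ]
0.95 [-0.0001 -0.0022  0.0239]
1.0 [-0.0001 -0.0037  0.0317]
1.03 [-0.0001 -0.0048  0.0364]
1.06 [-0.0001 -0.0061  0.041 ]
1.09 [-0.0001 -0.0074  0.0456]
1.12 [-0.0001 -0.009   0.0502]
```

Call:
{"name": "carry_out", "arguments": {"rows": [[0,-0.0003,0.008,0,0,0],[0,-0.0011,0.016,0,0,0],[0,-0.0022,0.0239,0,0,0],[0,-0.0022,0.0239,0,0,0]]}}

```text
t: 20.42
tool_pos: [0.6405, -0.1097, 0.1627]
orientation: [3.132, -0.188, 0.004]
force: [-4.8, -11.3, 7.0]
opening: 0.0166
gripper_force: 45.0
```

Call:
{"name": "carry_out", "arguments": {"rows": [[0,-0.0008,0.004,0,0,0],[0,-0.0015,0.0078,0,0,0],[0,-0.0015,0.0078,0,0,0]]}}

```text
t: 20.8
tool_pos: [0.6407, -0.1088, 0.1559]
orientation: [3.131, -0.188, 0.004]
force: [-6.6, -12.3, 7.8]
opening: 0.0168
gripper_force: 45.0
```

Call:
{"name": "carry_out", "arguments": {"rows": [[0,-0.0006,0.0025,0,0,0],[0,-0.0011,0.0047,0,0,0],[0,-0.0011,0.0047,0,0,0]]}}

```text
t: 21.18
tool_pos: [0.6408, -0.1082, 0.1516]
orientation: [3.131, -0.188, 0.005]
force: [-8.4, -13.7, 10.4]
opening: 0.0172
gripper_force: 45.0
```

```bash
python3 lev.py 1.03
```

```text
grasp px,py,z -121.2 -158.2 170.4 lever 1.032 r 162.1 F [ -8.4 -13.7  10.4]
```

Call:
{"name": "carry_out", "arguments": {"rows": [[0,0.0005,0.0015,0,0,0],[0,0.0005,0.003,0,0,0],[0,0.0005,0.003,0,0,0]]}}

```text
t: 21.55
tool_pos: [0.6408, -0.1077, 0.1488]
orientation: [3.132, -0.188, 0.005]
force: [-8.9, -9.3, 12.0]
opening: 0.0167
gripper_force: 45.0
```

```bash
python3 lev.py 1.05; python3 - <<'E'
from h import *
im=robot.read_camera("scene");print([(round(d["conf"],2),d["pixel"]) for d in robot.outline_of("scene","ram")])
E
```

```text
grasp px,py,z -120.7 -158.2 167.6 lever 1.05 r 162.4 F [-8.9 -9.3 12. ]
[(0.6, [340.1, 290.3]), (0.18, [339.0, 279.1])]
```

Call:
{"name": "carry_out", "arguments": {"rows": [[0,-0.0003,0.001,0,0,0],[0,-0.0005,0.002,0,0,0],[0,-0.0005,0.002,0,0,0]]}}

```text
t: 22.02
tool_pos: [0.6409, -0.1073, 0.1469]
orientation: [3.132, -0.188, 0.005]
force: [-9.7, -11.3, 13.2]
opening: 0.0168
gripper_force: 45.0
```

Call:
{"name": "carry_out", "arguments": {"rows": [[0,-0.0002,0.0008,0,0,0],[0,-0.0004,0.0016,0,0,0],[0,-0.0004,0.0016,0,0,0]]}}

```text
t: 22.4
tool_pos: [0.6409, -0.107, 0.1452]
orientation: [3.132, -0.188, 0.005]
force: [-9.4, -10.2, 12.1]
opening: 0.0171
gripper_force: 45.0
```

Call:
{"name": "carry_out", "arguments": {"rows": [[0,0,0.001,0,0,0],[0,0,0.002,0,0,0],[0,0,0.002,0,0,0]]}}

```text
t: 22.78
tool_pos: [0.641, -0.1065, 0.1432]
orientation: [3.132, -0.187, 0.005]
force: [-10.2, -9.7, 11.9]
opening: 0.0169
gripper_force: 45.0
```

Call:
{"name": "carry_out", "arguments": {"rows": [[0,-0.0002,0.0008,0,0,0],[0,-0.0004,0.0016,0,0,0],[0,-0.0004,0.0016,0,0,0]]}}

```text
t: 23.15
tool_pos: [0.641, -0.1062, 0.1417]
orientation: [3.132, -0.187, 0.005]
force: [-9.6, -9.6, 13.4]
opening: 0.0164
gripper_force: 45.0
```

Call:
{"name": "carry_out", "arguments": {"rows": [[0,-0.0001,0.001,0,0,0],[0,-0.0003,0.002,0,0,0],[0,-0.0003,0.002,0,0,0]]}}

```text
t: 23.52
tool_pos: [0.641, -0.1057, 0.1396]
orientation: [3.133, -0.187, 0.004]
force: [-9.0, -7.5, 11.8]
opening: 0.0169
gripper_force: 45.0
```

```bash
python3 lev.py 1.05; python3 - <<'E'
from h import *
s=robot.read_state();im=robot.read_camera("scene");S=cam("scene")
for n in("ram","cap_top","lever_bar"):
  for d in robot.outline_of("scene",n):
    ys,xs=np.nonzero(d["pixels"]);print(n,round(d["conf"],2),np.round(d["pixel"],1),xs.min(),xs.max(),ys.min(),ys.max())
for z in(100,97,94,90):print(z,proj(S,press([.498,.031,1.452],[[0,0,z]])).round(1))
for t in(1.0,1.05,1.1):
  e=np.pi/4-t;print(t,proj(S,press([.498,.031,1.452],[[36-160*np.cos(e),-192,210+160*np.sin(e)]])).round(1))
E
```

```text
grasp px,py,z -118.7 -158.2 158.4 lever 1.108 r 163.1 F [-9.  -7.5 11.8]
cap_top 0.64 [343.3 298.7] 334 345 294 300
cap_top 0.64 [241.9 364.1] 234 247 357 372
cap_top 0.41 [228.1 349.3] 222 235 337 373
lever_bar 0.81 [340.3 282.8] 299 386 260 338
100 [[339.  289.4]]
97 [[339.  290.6]]
94 [[338.9 291.7]]
90 [[338.9 293.2]]
1.0 [[306.1 327.9]]
1.05 [[307.3 331.4]]
1.1 [[308.6 334.7]]
```

```bash
python3 - <<'E'
from h import *
im=robot.read_camera("wrist");sc=robot.read_camera("scene");o=np.zeros((600,800,3),np.uint8)
o[:,:400]=cv2.resize(im[150:450,220:420,::-1],(400,600));o[:,400:]=cv2.resize(sc[220:355,285:375,::-1],(400,600),interpolation=3)
cv2.imwrite("pics/c9.png",o)
E
```

```text
(no output)
```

View pics/c9.png

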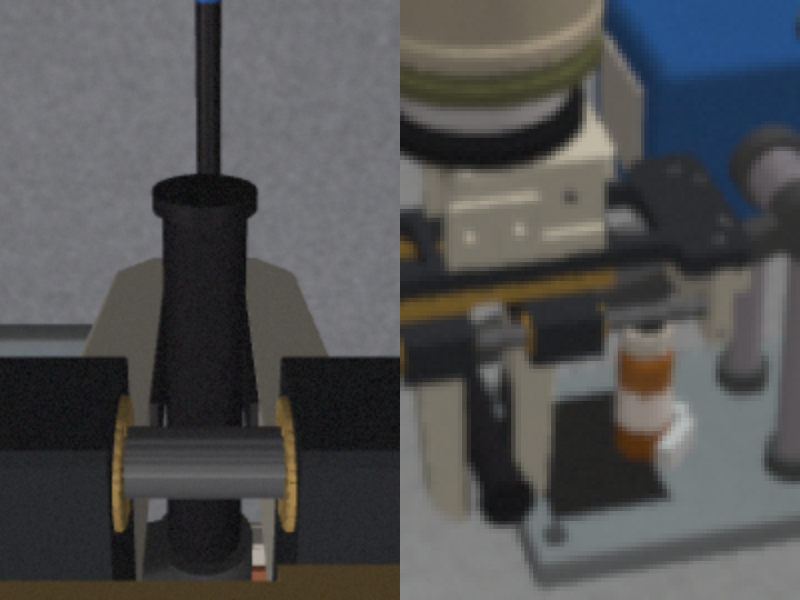

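The picture shows the bar end at scene (308.6,332), which puts the lever at about 1.06. The bar has crept up a few mm in the fingers. I keep pressing with a firmer grip and watch the force.

Call:
{"name": "carry_out", "arguments": {"rows": [[0,0,0,0,0,0],[0,-0.0002,0.001,0,0,0],[0,-0.0005,0.002,0,0,0],[0,-0.0005,0.002,0,0,0]], "force": 60}}

```text
t: 24.32
tool_pos: [0.6411, -0.1053, 0.1381]
orientation: [3.132, -0.187, 0.005]
force: [-11.3, -8.3, 15.9]
opening: 0.0163
gripper_force: 60.0
```

Call:
{"name": "carry_out", "arguments": {"rows": [[0,-0.0003,0.001,0,0,0],[0,-0.0005,0.002,0,0,0],[0,-0.0005,0.002,0,0,0]]}}

```text
t: 24.7
tool_pos: [0.6412, -0.1052, 0.1373]
orientation: [3.132, -0.188, 0.005]
force: [-15.4, -9.1, 23.2]
opening: 0.0163
gripper_force: 60.0
```

```bash
python3 lev.py 1.05; python3 - <<'E'
from h import *
im=robot.read_camera("scene");S=cam("scene")
cv2.imwrite("pics/tmp10.png",im[:,:,::-1])
for n in("ram","cap_top","lever_bar"):
  for d in robot.outline_of("scene",n):
    ys,xs=np.nonzero(d["pixels"]);print(n,round(d["conf"],2),np.round(d["pixel"],1),xs.min(),xs.max(),ys.min(),ys.max())
# bar end tracking vs earlier (dark blob around 308,332)
g=cv2.cvtColor(im,cv2.COLOR_RGB2GRAY)[322:342,298:320];m=g<45;ys,xs=np.nonzero(m);print(xs.mean()+298,ys.mean()+322,ys.max()+322,m.sum())
E
```

```text
grasp px,py,z -118.2 -158.2 156.1 lever 1.122 r 163.3 F [-15.4  -9.1  23.2]
cap_top 0.48 [242.1 365.1] 233 247 359 372
cap_top 0.45 [340.5 298.2] 335 345 295 300
lever_bar 0.84 [337.9 287.4] 300 385 260 339
lever_bar 0.25 [137.7 403.3] 121 156 389 416
307.9631901840491 329.6441717791411 337 163
```

The force rises steeply to about 25 N tangential, so the cap is home. I ease the lever back up slowly.

```bash
python3 lev.py 1.07 1.02 .97 .9 .83 .76 .69 .62 .55 .48 .41 .34 .27 .20 .13 .08 .04 0 -.03|tail -18
```

```text
1.02 [ 0.      0.0021 -0.0077]
0.97 [ 0.0001  0.0038 -0.0155]
0.9 [ 0.0001  0.0055 -0.0266]
0.83 [ 0.0001  0.0064 -0.0378]
0.76 [ 0.0002  0.0066 -0.049 ]
0.69 [ 0.0002  0.0059 -0.0601]
0.62 [ 0.0003  0.0045 -0.0712]
0.55 [ 0.0003  0.0023 -0.0822]
0.48 [ 0.0003 -0.0006 -0.093 ]
0.41 [ 0.0004 -0.0043 -0.1036]
0.34 [ 0.0004 -0.0087 -0.1139]
0.27 [ 0.0004 -0.0139 -0.1238]
0.2 [ 0.0005 -0.0197 -0.1334]
0.13 [ 0.0005 -0.0262 -0.1425]
0.08 [ 0.0005 -0.0312 -0.1488]
0.04 [ 0.0005 -0.0354 -0.1536]
0.0 [ 0.0005 -0.0398 -0.1582]
-0.03 [ 0.0006 -0.0432 -0.1616]
```

Call:
{"name": "carry_out", "arguments": {"rows": [[0,0.001,-0.004,0,0,0],[0,0.0021,-0.0077,0,0,0],[0,0.0038,-0.0155,0,0,0],[0,0.0055,-0.0266,0,0,0],[0,0.0064,-0.0378,0,0,0],[0,0.0066,-0.049,0,0,0],[0,0.0059,-0.06,0,0,0],[0,0.0045,-0.0712,0,0,0],[0,0.0023,-0.0822,0,0,0],[0,-0.0006,-0.093,0,0,0],[0,-0.0043,-0.1036,0,0,0],[0,-0.0043,-0.1036,0,0,0]]}}

```text
t: 26.4
tool_pos: [0.6416, -0.1011, 0.2392]
orientation: [3.131, -0.188, 0.006]
force: [-4.2, -12.5, 5.6]
opening: 0.0168
gripper_force: 60.0
```

```bash
python3 lev.py .41 .34 .27 .20 .13 .08 .04 .02
```

```text
grasp px,py,z -114.1 -158.2 258.0 lever 0.476 r 157.6 F [ -4.2 -12.5   5.6]
0.34 [ 0.     -0.0044 -0.0103]
0.27 [ 0.0001 -0.0095 -0.0202]
0.2 [ 0.0001 -0.0153 -0.0298]
0.13 [ 0.0001 -0.0218 -0.039 ]
0.08 [ 0.0002 -0.0268 -0.0452]
0.04 [ 0.0002 -0.031  -0.05  ]
0.02 [ 0.0002 -0.0332 -0.0524]
```

Call:
{"name": "carry_out", "arguments": {"rows": [[0,-0.0035,-0.0103,0,0,0],[0,-0.0085,-0.0202,0,0,0],[0,-0.0143,-0.0298,0,0,0],[0,-0.02,-0.037,0,0,0],[0,-0.0245,-0.043,0,0,0],[0,-0.0268,-0.0462,0,0,0],[0,-0.0268,-0.0462,0,0,0]]}}

```text
t: 27.28
tool_pos: [0.6447, -0.0762, 0.2868]
orientation: [3.128, -0.191, 0.009]
force: [-8.3, -17.2, 13.5]
opening: 0.0167
gripper_force: 60.0
```

```bash
python3 lev.py .08 .04 0
```

```text
grasp px,py,z -88.9 -158.3 305.6 lever 0.132 r 157.3 F [ -8.3 -17.2  13.5]
0.04 [ 0.     -0.0042 -0.0048]
0.0 [ 0.     -0.0086 -0.0095]
```

Call:
{"name": "carry_out", "arguments": {"rows": [[0,0.001,-0.001,0,0,0],[0,0.001,-0.0025,0,0,0],[0,0.0005,-0.0045,0,0,0],[0,0.0005,-0.0045,0,0,0]]}}

```text
t: 27.78
tool_pos: [0.6448, -0.0745, 0.2889]
orientation: [3.132, -0.188, 0.006]
force: [-1.8, -9.3, 3.2]
opening: 0.0163
gripper_force: 60.0
```

```bash
python3 lev.py .08 .04 0|head -1; python3 - <<'E'
from h import *
s=robot.read_state();im=robot.read_camera("wrist");im2=robot.read_camera("top");T=cam("top")
for d in robot.outline_of("top","lever_bar"):
    ys,xs=np.nonzero(d["pixels"]);print(round(d["conf"],2),np.round(d["pixel"],1),xs.min(),xs.max(),ys.min(),ys.max())
a=cv2.imread("pics/top0.png",0)[125:215,270:360];b=cv2.cvtColor(im2,cv2.COLOR_RGB2GRAY)[125:215,270:360]
for n,g in(("rest",a),("now",b)):
    ys,xs=np.nonzero(g[5:14,55:90]<40);print(n,(xs.mean()+325).round(2),(ys.mean()+130).round(2),len(xs))
E
```

```text
grasp px,py,z -87.3 -158.2 307.7 lever 0.115 r 157.3 F [-1.8 -9.3  3.2]
0.78 [339.7 183.2] 277 351 157 193
rest 345.41 136.96 27
now 326.9 133.8 10
```

Call:
{"name": "carry_out", "arguments": {"rows": [[0,-0.001,-0.0015,0,0,0],[0,-0.002,-0.0032,0,0,0],[0,-0.002,-0.0032,0,0,0]]}}

```text
t: 28.3
tool_pos: [0.645, -0.0721, 0.292]
orientation: [3.132, -0.188, 0.006]
force: [-1.8, -8.7, 4.1]
opening: 0.0168
gripper_force: 60.0
```

Call:
{"name": "carry_out", "arguments": {"rows": [[0,-0.001,-0.0015,0,0,0],[0,-0.002,-0.0032,0,0,0],[0,-0.002,-0.0032,0,0,0]]}}

```text
t: 28.68
tool_pos: [0.6454, -0.0696, 0.2951]
orientation: [3.133, -0.187, 0.006]
force: [-0.1, -6.8, 4.0]
opening: 0.0168
gripper_force: 60.0
```

Call:
{"name": "carry_out", "arguments": {"rows": [[0,-0.001,-0.0012,0,0,0],[0,-0.002,-0.0025,0,0,0],[0,-0.002,-0.0025,0,0,0]]}}

```text
t: 29.05
tool_pos: [0.6456, -0.0675, 0.2976]
orientation: [3.133, -0.187, 0.006]
force: [-1.7, -6.7, 4.0]
opening: 0.0164
gripper_force: 60.0
```

Call:
{"name": "carry_out", "arguments": {"rows": [[0,-0.001,-0.0012,0,0,0],[0,-0.002,-0.0025,0,0,0],[0,-0.002,-0.0025,0,0,0]]}}

```text
t: 29.42
tool_pos: [0.6458, -0.0656, 0.2997]
orientation: [3.133, -0.187, 0.005]
force: [0.5, -6.0, 1.1]
opening: 0.0165
gripper_force: 60.0
```

Call:
{"name": "carry_out", "arguments": {"rows": [[0,-0.0005,-0.001,0,0,0],[0,-0.001,-0.002,0,0,0],[0,-0.001,-0.002,0,0,0]]}}

```text
t: 29.8
tool_pos: [0.646, -0.0641, 0.3014]
orientation: [3.134, -0.187, 0.005]
force: [0.4, -5.9, 1.2]
opening: 0.0163
gripper_force: 60.0
```

Call:
{"name": "carry_out", "arguments": {"rows": [[0,-0.0005,-0.001,0,0,0],[0,-0.0005,-0.001,0,0,0],[0,-0.0005,-0.001,0,0,0]]}}

```text
t: 30.18
tool_pos: [0.6459, -0.0641, 0.3015]
orientation: [3.133, -0.187, 0.004]
force: [2.6, -9.1, -2.9]
opening: 0.0166
gripper_force: 60.0
```

The tool is against the upper stop, at the same pose as when it gripped the bar. I hold briefly, then release and leave.

Call:
{"name": "carry_out", "arguments": {"rows": [[0,0,0,0,0,0],[0,0,0,0,0,0],[0,0,0,0,0,0]], "force": 10}}

```text
t: 30.55
tool_pos: [0.6458, -0.0639, 0.3016]
orientation: [3.134, -0.187, 0.003]
force: [1.3, -7.4, -1.4]
opening: 0.0175
gripper_force: 10.0
```

Call:
{"name": "carry_out", "arguments": {"rows": [[0,0,0,0,0,0],[0,0,0,0,0,0],[0,0,0,0,0,0],[0,0,-0.01,0,0,0],[0,0,-0.03,0,0,0],[0,0,-0.06,0,0,0],[0,0,-0.1,0,0,0],[0,0.02,-0.13,0,0,0],[-0.03,0.08,-0.13,0,0,0],[-0.06,0.13,-0.13,0,0,0],[-0.06,0.13,-0.13,0,0,0]], "jaw": 100}}

```text
t: 31.92
tool_pos: [0.5686, -0.1877, 0.4338]
orientation: [3.134, -0.193, 0.006]
force: [0.7, 0.7, -0.5]
opening: 0.0565
gripper_force: 0.0
```

```bash
python3 - <<'E'
from h import *
s=robot.read_state();print(s["t"],s["force"])
S,T=cam("scene"),cam("top");im=robot.read_camera("scene");im2=robot.read_camera("top")
cv2.imwrite("pics/s11.png",im[:,:,::-1])
for c in("scene","top"):
 for n in("cap_top","vial","lever_bar"):
  for d in robot.outline_of(c,n):
    ys,xs=np.nonzero(d["pixels"]);print(c,n,round(d["conf"],2),np.round(d["pixel"],1),xs.min(),xs.max(),ys.min(),ys.max())
P=[.498,.031,1.452]
print(proj(S,press(P,[[0,0,100],[0,0,94],[0,0,20]])).round(1))
for c,i in(("scene",im),("top",im2)):
    a=cv2.imread(f"pics/{c}0.png");d=cv2.absdiff(a,i[:,:,::-1]).max(2)
    if c=="scene": r=d[210:285,312:395]
    else: r=d[130:200,275:352]
    print(c,"lever diff mean",r.mean().round(2),(r>40).sum())
E
```

```text
31.925 [ 0.67227426  0.73121397 -0.53396651]
scene cap_top 0.58 [476.1 317.3] 463 493 304 329
scene cap_top 0.54 [242.2 366.5] 234 248 358 372
scene cap_top 0.44 [337.9 298. ] 334 345 290 300
scene vial 0.77 [240.2 378.8] 234 251 358 399
scene vial 0.55 [341.6 307. ] 333 345 291 322
scene vial 0.46 [159.5 306.4] 147 169 289 335
scene lever_bar 0.88 [341.3 249.9] 311 386 215 279
scene lever_bar 0.53 [225.8 352.3] 222 238 336 373
top cap_top 0.31 [291.5 236.8] 248 349 136 276
top lever_bar 0.8 [339.9 181.1] 278 350 135 196
[[339.  289.4]
 [338.9 291.7]
 [338.1 318.5]]
scene lever diff mean 1.83 0
top lever diff mean 2.95 0
```

```bash
python3 -c "
from plant import robot
print(robot.close_job())"
```

```text
the job is handed in; nothing more can be done
None
```

I set the vial in the V-stop and pressed the cap home, stopping once the bar force rose steeply to about 25 N (a little above the 17–22 N you gave, below the 40 N limit). I then eased the lever back to its rest, left the vial standing in the press, and handed the job in at about 32 s; no verdict was returned.

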